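# Draw out the telescoping inspection mirror

### The arm

A 6-joint arm with a two-finger parallel gripper is mounted at the origin on a cart in front of the work surface, level with it; the furniture and walls round the work are solid. World frame = base frame: x ahead of the robot, y to its left, z up, the work surface at z = 0. Lengths are in mm, angles in rad, forces in N, time in s.
With the tool pointing down it reaches from about 350 to 975 mm from the base axis. Payload 4.9 kg.
Tool frame: the origin (TCP) lies midway between the tips of the shut fingers; the grasp point (between the pads) lies 19 mm behind it (grasp_offset is the distance from the TCP to the grasp point, in mm); z points along the fingers, y is the direction in which the jaws open and shut (so a half turn about z gives the same grasp; the last joint's range is limited). The gripper opens to 85 mm and grips with 20 to 120 N. Pads are 22 mm wide; open, the fingers measure 114 mm over their backs; the gripper's body (76 mm by 85 mm) begins 54 mm behind the grasp point. The pads swing forward as they close: fully open they stand 13 mm farther back than shut.
Start: joints at [1.039, 0.053, 1.613, -0, 1.476, -0.119], TCP at [250.723, 572.485, 198.204] pointing down, gripper open.
Joint ranges: [-3.01, 3.01], [-1.01, 2.22], [0.06, 2.58], [-1.02, 4.17], [0.09, 2.62], [-3.14, 3.14]. Speed limits (rad/s): [2.57, 2.57, 3.14, 3.14, 3.14, 3.14].

### API

Orientations are given as a rotation vector (axis times angle).
In Python, from rig import * gives the robot as it stands.
- The arm moves only by the tool apply_moves, never from a script. Its argument "targets" is text: rows parted by semicolons, each of 7 numbers parted by spaces: the turn, a rotation vector about the tool's x, y, z in units of 6 degrees (1.0 is 6 degrees), then the shift along the tool's x, y, z in units of 40 mm (1.0 is 40 mm), then the finger opening in mm, from 0 to 85.4. In form: rx ry rz tx ty tz gripper; .... A call has 1 to 20 rows; each row shifts and turns the pose as measured when the row begins, along the tool's axes as they then stand; what a row does not reach is not made up. A row lasts 1/12 s, in which the tool goes at most 41.7 mm and 7.16 degrees, less where a joint would pass 70% of its speed; a pose out of reach is approached as far as the arm can. A call is refused whole if a number of a shift passes 1 or a number of a turn 1, either way. A call with a gripper value outside its range is refused whole. The fingers move at their own pace and stop on an object; the grip force is fixed at half the most. Time passes only in rows, so rows that do not move let the fingers close. It gives the time, the measured TCP pose, the force and the opening at its end, in the units of the state.
- get_state(): the state, without advancing time (a new reading comes with each control period).
- snapshot(name): name is "side" or "top"; returns a dict with "image" (480x640x3 uint8, red, green, blue), "K" (3x3 intrinsics, pixels), "R" (3x3) and "t" (3): a world point X has camera coordinates R X + t. Camera axes: x right, y down, z forward; pixel columns grow to the right and rows downward; lengths in mm; the calibration is good to about 2 mm. A picture is of the moment at which its call begins. There is no depth.
- job_done(): hands the job in, once; it reports no verdict.
The state is a dict: "time_s": time; "qpos": joint angles; "qd": joint speeds; "effort": joint torques, N m; "tcp_pos": TCP position; "tcp_rot": TCP orientation; "wrist_force": force on the tool from outside, world axes, zero at the start; "moment": the same for the moment, N m; "finger_gap": opening from 0.0 (shut) to 1.0 (fully open).
Only numpy, scipy, OpenCV 4.12 (cv2) and the standard library are available. Lean on these libraries where they do the work, as an engineer would, in place of code of your own. Each camera call takes 0.05 s, during which the arm holds its last target.

### The job

Lightly press the button on the telescoping inspection mirror that is strapped in its cradle so that its stick springs out to the first stop, and take your fingers off the button. Then grip the stick gently by its ribbed collar (the thin tube dents under a grip of more than about 60 N; keep off the mirror), pull it straight out to its second stop, and finish while still holding it there, since it slides back if let go. Leave the things lying around where they are.

Things in the scene. Friction and masses are not known exactly. Their poses are not given: they have to be found in the camera images.
- cradle: Fixed wooden board 200 x 84 x 16 mm that carries a horizontal aluminium barrel (30 mm in diameter, black ends 33 mm, straps 35 mm) in two saddles. Origin on the bench, under the button. Its x axis points along the barrel, the way the stick comes out; z is up. The barrel's axis runs 58 mm above the bench from x = -93 to +77 mm; a black button housing 34 x 26 mm stands on it to 76.5 mm above the bench.
- button_top (a point): Centre of the top face of the round steel push button (19 mm in diameter) on top of the barrel, 84.5 mm above the bench when up. It is pressed straight down.
- button (a joint): Travel of the button in m: 0 up, 0.006 fully down. Spring: about 1 N to start, 3 N fully down. Pressed beyond about 0.004 it frees the stick; it comes up again when let go.
- button_cap: The button's steel cap; origin at the centre of its top face.
- collar_center (a point): Centre of the ribbed steel collar round the stick, on the stick's axis 58 mm above the bench: 20 mm in diameter, 36 mm long along the cradle's x axis. Here the stick is gripped. It stands 101 mm ahead of the cradle's origin when shut, 136 mm at the first stop, 196 mm at the second.
- collar: The collar, x axis along the stick.
- stick (a joint): How far the stick has come out of the middle tube in m: 0 latched, 0.035 at its end (the telescope's first stop), where a spring drives it about 2 N strong once the button frees it.
- middle_tube (a joint): How far the middle tube (22 mm in diameter) has come out of the barrel in m: 0 in, 0.060 at its end (the telescope's second stop). A spring draws it in: 2.4 N at 0, 4.2 N at 0.060.
- mirror_center (a point): Centre of the round mirror, 34 mm in diameter and 4 mm thick, on the stick's end, 70 mm ahead of the collar's centre, tilted 45 degrees.
- mirror: The mirror head; x axis along the stick.
- brass_tin_center (a point): Loose brass tin, 58 mm across, 39 mm high, standing near the cradle; its centre.
- key_1_center (a point): Loose rusty key, 76 x 26 x 5 mm, lying near the cradle; its centre.
- wing_nut_1_center (a point): Loose dark wing nut, 42 x 20 x 19 mm; a point in its foot.
- wood_ring_center (a point): Loose wooden ring, 105 mm across, 18 mm high; its centre.
- spanner_3_center (a point): Loose small spanner, 149 x 28 x 5 mm; its centre.

How it is judged:
By the outcome, as a careful person would: the job done as asked, in the order asked, and still so for the second after the job is handed in, while the arm keeps its last pose, push and grip.
It also fails if it takes over 42 s, if anything falls off the work surface, if the arm or the gripper's body presses on something with over 40 N, if the wrist force passes 120 N, or if a joint passes its speed limit or range.

## Working session

There is one attempt and no reset: what is moved stays moved. The work goes in short steps, Python scripts to look and compute and a tool call to move; the robot and the scene stay as the last step left them, time stands still between calls to the robot, and variables do not carry over. Pictures are saved under pics/ and viewed, and the job is handed in when it is done.

Besides the shell and the picture viewer there is one more tool, called after "Emit:" as name(argument=value, ...), one argument or row to a line, values as JSON. apply_moves: Moves the arm, as the interface text tells. Its arguments: {"type":"object","properties":{"targets":{"type":"string"}},"required":["targets"]}

```bash
ls; mkdir -p pics; python3 - <<'E'
from rig import *
import cv2
print(get_state())
for n in("side","top"):
    s=snapshot(n); cv2.imwrite(f"pics/{n}0.png",s["image"][:,:,::-1]); print(n,s["K"],s["R"],s["t"])
E
```

```text
pics
{'time_s': 0.0, 'qpos': array([ 1.03901087e+00,  5.33282459e-02,  1.61428208e+00,  7.21531156e-06,
        1.47603057e+00, -1.18996038e-01]), 'qd': array([ 2.29957819e-05, -1.28392173e-03, -2.13074389e-04,  5.54521440e-04,
        6.56651946e-04,  7.83877062e-04]), 'effort': array([ 1.83887758e-03, -3.93686271e+01, -3.70175743e+01,  1.94033910e-04,
        7.10450069e-03, -1.39820656e-05]), 'tcp_pos': array([250.37001605, 571.90367045, 196.98796174]), 'tcp_rot': array([-6.43679518e-01, -3.07426664e+00,  3.04429632e-03]), 'wrist_force': array([ 0.07146769, -0.77771349,  0.22420075]), 'moment': array([ 0.01209167,  0.03469808, -0.03982481]), 'finger_gap': 1.004895431273126}
side [[567.17615373   0.         318.73158109]
 [  0.         567.17615373 243.93895636]
 [  0.           0.           1.        ]] [[ 0.99661497 -0.07907261  0.02249704]
 [-0.01116094 -0.40125364 -0.91589898]
 [ 0.08144954  0.91254755 -0.40077792]] [-600.50626811  198.84598644  733.36456112]
top [[498.48961888   0.         311.51360482]
 [  0.         498.48961888 242.20653116]
 [  0.           0.           1.        ]] [[ 0.00843983 -0.99960039  0.02697841]
 [-0.99728606 -0.01038747 -0.07288767]
 [ 0.07313879 -0.02629004 -0.9969752 ]] [285.53254795 621.20449083 888.76753032]
```

View pics/side0.png

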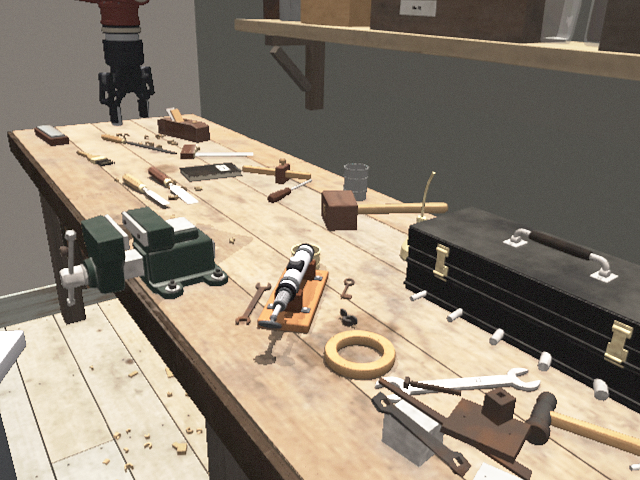

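View pics/top0.png

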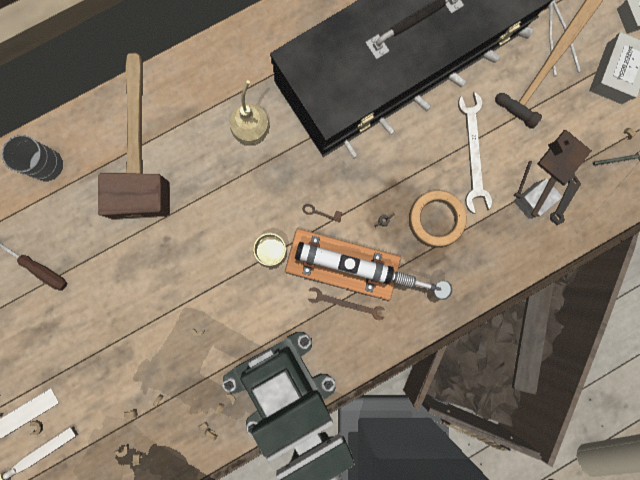

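The top view shows the cradle, with its button near (349,264) and the collar near (405,281). The mirror is near (443,290), and the wooden ring and wing nut lie up and to the right. I'll zoom in for exact pixels.

```bash
python3 - <<'E'
import cv2
a=cv2.imread("pics/top0.png")[200:330,260:480]; cv2.imwrite("pics/top0z.png",cv2.resize(a,None,fx=3.6,fy=3.6,interpolation=cv2.INTER_CUBIC))
a=cv2.imread("pics/side0.png")[230:370,220:400]; cv2.imwrite("pics/side0z.png",cv2.resize(a,None,fx=4,fy=4,interpolation=cv2.INTER_CUBIC))
E
```

```text
(no output)
```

View pics/top0z.png

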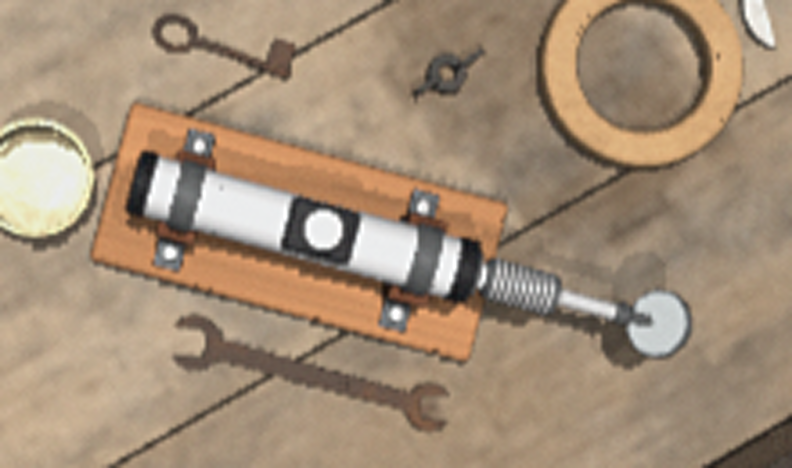

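View pics/side0z.png

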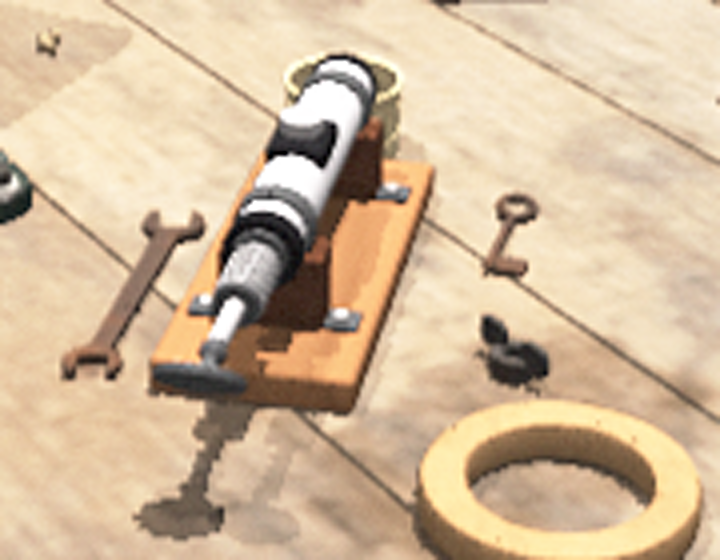

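```bash
cat > h.py <<'E'
import numpy as np
from rig import *
import cv2
from scipy.optimize import least_squares
from scipy.spatial.transform import Rotation as Ro
import json
cams={}
def proj(s,X):
    c=s["R"]@np.asarray(X,float)+s["t"]; p=s["K"]@c; return p[:2]/p[2]
def back(s,uv,z):
    d=s["R"].T@np.linalg.inv(s["K"])@np.array([*uv,1.]); o=-s["R"].T@s["t"]; return o+d*(z-o[2])/d[2]
def cw(p,X): # cradle to world
    c,s=np.cos(p[2]),np.sin(p[2]); return np.array([p[0]+c*X[0]-s*X[1],p[1]+s*X[0]+c*X[1],X[2]])
E
python3 - <<'E'
from h import *
T=snapshot("top");S=snapshot("side")
zt=lambda u,v:((u+.5)/3.6-.5+260,(v+.5)/3.6-.5+200)
zs=lambda u,v:((u+.5)/4-.5+220,(v+.5)/4-.5+230)
obs=[(T,zt(323,229),(0,0,84.5)),(T,zt(523,287),(101,0,58)),(T,zt(658,324),(171,0,58)),
(T,zt(137,103),(-100,42,16)),(T,zt(506,203),(100,42,16)),(T,zt(468,360),(100,-42,16)),(T,zt(94,258),(-100,-42,16))]
so=[(S,zs(432,165),(-100,42,16)),(S,zs(350,393),(100,42,16)),(S,zs(152,368),(100,-42,16)),]
for o in (obs,obs+so):
    f=lambda p:np.concatenate([proj(s,cw(p,X))-uv for s,uv,X in o])
    x0=[*back(T,obs[0][1],84.5)[:2],-1.8]
    r=least_squares(f,x0,loss="soft_l1"); print(r.x,np.round(f(r.x),1).reshape(-1,2).tolist())
p=r.x
print([cw(p,X) for X in((0,0,84.5),(101,0,58),(136,0,58),(196,0,58))],p[2])
for n,uv,z in(("ring",(438,218),18),("tin",(270,250),39)):print(n,back(T,uv,z))
st=get_state();print(Ro.from_rotvec(st["tcp_rot"]).as_matrix())
E
```

```text
[579.17175451 230.21098443  -1.82769143] [[-0.7, -0.3], [-1.9, -0.6], [-0.7, -0.3], [0.3, -0.6], [3.2, 0.4], [2.3, 1.3], [0.0, 0.7]]
[579.06295961 229.65879137  -1.82488782] [[-0.4, -0.2], [-1.6, -0.7], [-0.3, -0.5], [0.5, -0.4], [3.4, 0.3], [2.7, 1.2], [0.3, 0.9], [0.4, -0.2], [0.6, -1.8], [-1.9, -1.5]]
[array([579.06295961, 229.65879137,  84.5       ]), array([553.67497575, 131.90169303,  58.        ]), array([544.87715956,  98.02547083,  58.        ]), array([529.79518895,  39.95194707,  58.        ])] -1.8248878208935033
ring [665.66505468  58.73628019  18.        ]
tin [602.37463286 365.46098117  39.        ]
[[-9.16010997e-01  4.01152609e-01 -6.60651861e-04]
 [ 4.01153126e-01  9.16010306e-01 -1.13517876e-03]
 [ 1.49783993e-04 -1.30485878e-03 -9.99999137e-01]]
```

```bash
python3 - <<'E'
from h import *
T=snapshot("top");S=snapshot("side")
zt=lambda u,v:((u+.5)/3.6-.5+260,(v+.5)/3.6-.5+200)
zs=lambda u,v:((u+.5)/4-.5+220,(v+.5)/4-.5+230)
b=[(T,zt(323,229),(0,0,84.5)),(T,zt(523,287),(101,0,58)),(T,zt(658,324),(171,0,58)),(T,zt(142,184),(-86,0,58)),(T,zt(467,268),(70,0,58))]
c=[(T,zt(137,103),(-100,42,16)),(T,zt(506,203),(100,42,16)),(T,zt(468,360),(100,-42,16)),(T,zt(94,258),(-100,-42,16)),
(S,zs(432,165),(-100,42,16)),(S,zs(350,393),(100,42,16)),(S,zs(152,368),(100,-42,16))]
f=lambda p:np.concatenate([proj(s,cw(p,X))-uv for s,uv,X in b]+[proj(s,cw(p,np.array(X)+[p[3],0,0]))-uv for s,uv,X in c])
r=least_squares(f,[579,230,-1.82,0],loss="soft_l1"); p=r.x
print(p,np.round(f(p),1).reshape(-1,2).tolist())
print(back(T,b[0][1],84.5))
print([cw(p,X) for X in((0,0,84.5),(101,0,58),(136,0,58),(196,0,58))])
E
```

```text
[578.71529735 228.23599045  -1.82526518  -3.02258195] [[0.4, 0.0], [-0.7, -0.5], [0.5, -0.3], [1.4, 0.1], [-2.4, 0.1], [-0.3, -0.7], [2.6, 0.1], [1.8, 1.0], [-0.5, 0.7], [0.6, -0.6], [0.8, -2.3], [-1.6, -2.0]]
[578.74266614 228.94852777  84.5       ]
[array([578.71529735, 228.23599045,  84.5       ]), array([553.2904257 , 130.48847947,  58.        ]), array([544.47982661,  96.61557963,  58.        ]), array([529.37594246,  38.54775133,  58.        ])]
```

```bash
cat >> h.py <<'E'
P0=np.array([578.8,228.7]); YAW=-1.825
def Rt(): # goal tool orientation: z down, y perpendicular to the stick
    y=np.array([np.cos(YAW+np.pi/2),np.sin(YAW+np.pi/2),0]); z=np.array([0,0,-1.]); return np.c_[np.cross(y,z),y,z]
def along(d,z): return np.array([P0[0]+d*np.cos(YAW),P0[1]+d*np.sin(YAW),z])
def plan(goal,n,R=None,via=None,noturn=False):
    st=get_state();p=st["tcp_pos"];R0=Ro.from_rotvec(st["tcp_rot"])
    rv=(R0.inv()*Ro.from_matrix(Rt() if R is None else R)).as_rotvec()
    print("turn units total",np.round(np.degrees(rv)/6,2),"shift total tool units",np.round(R0.inv().apply(goal-p)/40,3))
    if n>1:
      for k in range(n):
        Rk=R0*Ro.from_rotvec(rv*k/n)
        print(np.round(np.degrees(rv)/6/n,2),np.round(Rk.inv().apply((goal-p)/n)/40,2))
    print("cradle frame pos", *np.round(cf(p),1), "F",np.round(st["wrist_force"],2),"gap",round(st["finger_gap"]*85.4,1),"t",round(st["time_s"],2))
def cf(p):
    d=np.asarray(p[:2])-P0;c,s=np.cos(YAW),np.sin(YAW);return np.array([c*d[0]+s*d[1],-s*d[0]+c*d[1],p[2]])
E
python3 - <<'E'
from h import *
T=snapshot("top")
for uv in((230,385),(305,340),(330,380),(270,390)):print(back(T,uv,100))
plan(along(0,130),16)
E
```

```text
[379.75004058 423.35595848 100.        ]
[452.27077445 302.80721621 100.        ]
[388.18877776 261.55074424 100.        ]
[371.98345171 358.70635981 100.        ]
turn units total [-0.    0.   13.49] shift total tool units [-10.962  -4.578   1.699]
[-0.    0.    0.84] [-0.69 -0.29  0.11]
[-0.    0.    0.84] [-0.71 -0.22  0.11]
[-0.    0.    0.84] [-0.72 -0.16  0.11]
[-0.    0.    0.84] [-0.74 -0.1   0.11]
[-0.    0.    0.84] [-0.74 -0.03  0.11]
[-0.    0.    0.84] [-0.74  0.03  0.11]
[-0.    0.    0.84] [-0.74  0.1   0.11]
[-0.    0.    0.84] [-0.72  0.16  0.11]
[-0.    0.    0.84] [-0.71  0.23  0.11]
[-0.    0.    0.84] [-0.68  0.29  0.11]
[-0.    0.    0.84] [-0.66  0.35  0.11]
[-0.    0.    0.84] [-0.62  0.4   0.11]
[-0.    0.    0.84] [-0.58  0.46  0.11]
[-0.    0.    0.84] [-0.54  0.51  0.11]
[-0.    0.    0.84] [-0.5   0.55  0.11]
[-0.    0.    0.84] [-0.44  0.59  0.11]
cradle frame pos -250.1 -404.0 197.9 F [-0.2 -0.7  0.3] gap 85.7 t 0.35
```

```bash
python3 - <<'E'
from h import *
st=get_state();R0=Ro.from_rotvec(st["tcp_rot"]);p=st["tcp_pos"]
wp=[p,np.array([490,430,235]),along(0,150)]
pts=[p+(wp[1]-p)*k/9 for k in range(10)]+[wp[1]+(wp[2]-wp[1])*k/9 for k in range(1,10)]
for k in range(18):
    Rk=R0*Ro.from_rotvec([0,0,min(k,17)*np.radians(6*.79)])
    print(0,0,.79 if k<17 else .06,*np.round(Rk.inv().apply(pts[k+1]-pts[k])/40,2),0,end="; ")
E
```

```text
0 0 0.79 -0.77 -0.1 -0.1 0; 0 0 0.79 -0.77 -0.03 -0.1 0; 0 0 0.79 -0.77 0.03 -0.1 0; 0 0 0.79 -0.77 0.1 -0.1 0; 0 0 0.79 -0.76 0.16 -0.1 0; 0 0 0.79 -0.74 0.22 -0.1 0; 0 0 0.79 -0.72 0.28 -0.1 0; 0 0 0.79 -0.69 0.34 -0.1 0; 0 0 0.79 -0.66 0.4 -0.1 0; 0 0 0.79 -0.61 0.0 0.24 0; 0 0 0.79 -0.61 0.05 0.24 0; 0 0 0.79 -0.6 0.1 0.24 0; 0 0 0.79 -0.59 0.15 0.24 0; 0 0 0.79 -0.58 0.2 0.24 0; 0 0 0.79 -0.56 0.25 0.24 0; 0 0 0.79 -0.54 0.29 0.24 0; 0 0 0.79 -0.51 0.34 0.24 0; 0 0 0.06 -0.48 0.38 0.24 0;
```

Emit:
apply_moves(
  targets="0 0 0.8 -0.77 -0.1 -0.1 0; 0 0 0.8 -0.77 -0.03 -0.1 0; 0 0 0.8 -0.77 0.03 -0.1 0; 0 0 0.8 -0.77 0.1 -0.1 0; 0 0 0.8 -0.76 0.16 -0.1 0; 0 0 0.8 -0.74 0.22 -0.1 0; 0 0 0.8 -0.72 0.28 -0.1 0; 0 0 0.8 -0.69 0.34 -0.1 0; 0 0 0.8 -0.66 0.4 -0.1 0; 0 0 0.8 -0.61 0 0.24 0; 0 0 0.8 -0.61 0.05 0.24 0; 0 0 0.8 -0.6 0.1 0.24 0; 0 0 0.8 -0.59 0.15 0.24 0; 0 0 0.8 -0.58 0.2 0.24 0; 0 0 0.8 -0.56 0.25 0.24 0; 0 0 0.8 -0.54 0.29 0.24 0; 0 0 0.8 -0.5 0.34 0.24 0",
)

```text
time_s: 1.77
tcp_pos: [570.2, 233.2, 158.6]
tcp_rot: [2.553, 1.83, 0.013]
wrist_force: [-0.4, -0.0, 0.1]
finger_gap: 0.001
```

```bash
python3 - <<'E'
from h import *
plan(along(0,110),4)
E
```

```text
turn units total [ 0.05 -0.06 -0.7 ] shift total tool units [-0.045  0.234  1.215]
[ 0.01 -0.02 -0.17] [-0.01  0.06  0.3 ]
[ 0.01 -0.02 -0.17] [-0.01  0.06  0.3 ]
[ 0.01 -0.02 -0.17] [-0.01  0.06  0.3 ]
[ 0.01 -0.02 -0.17] [-0.01  0.06  0.3 ]
cradle frame pos -2.2 -9.5 158.6 F [-0.39 -0.02  0.07] gap 0.1 t 1.77
```

Emit:
apply_moves(
  targets="0 0 -0.35 -0.03 0.12 0.3 0; 0 0 -0.35 -0.02 0.12 0.4 0; 0 0 0 0 0 0.4 0; 0 0 0 0 0 0 0; 0 0 0 0 0 0 0",
)

```text
time_s: 2.18
tcp_pos: [580.5, 221.5, 111.0]
tcp_rot: [2.491, 1.912, 0.008]
wrist_force: [-0.1, 0.7, 0.4]
finger_gap: -0.004
```

```bash
python3 - <<'E'
from h import *
plan(along(0,90),1)
for n in("top","side"):
    s=snapshot(n); im=s["image"][:,:,::-1].copy()
    u,v=proj(s,along(0,84.5)).astype(int)
    a=im[v-70:v+60,u-80:u+110]; cv2.imwrite(f"pics/{n}1.png",cv2.resize(a,None,fx=4,fy=4,interpolation=cv2.INTER_CUBIC)); print(n,u-80,v-70,proj(s,along(0,84.5)),proj(s,get_state()["tcp_pos"]))
E
```

```text
turn units total [ 0.04 -0.03 -0.07] shift total tool units [ 0.16  -0.089  0.525]
cradle frame pos 6.5 3.4 111.0 F [-0.14  0.75  0.4 ] gap -0.3 t 2.18
top 269 193 [349.50819467 263.21736417] [355.52788822 261.9379487 ]
side 215 187 [295.07398936 257.72790589] [296.33947089 244.70702718]
```

View pics/top1.png

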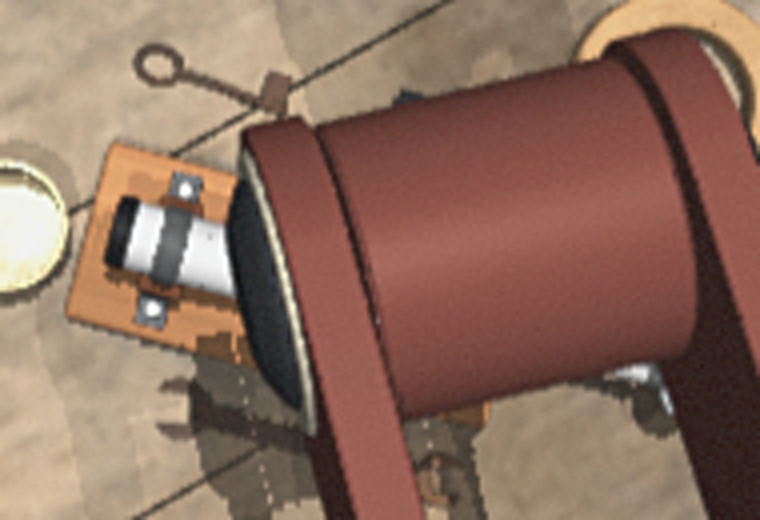

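View pics/side1.png

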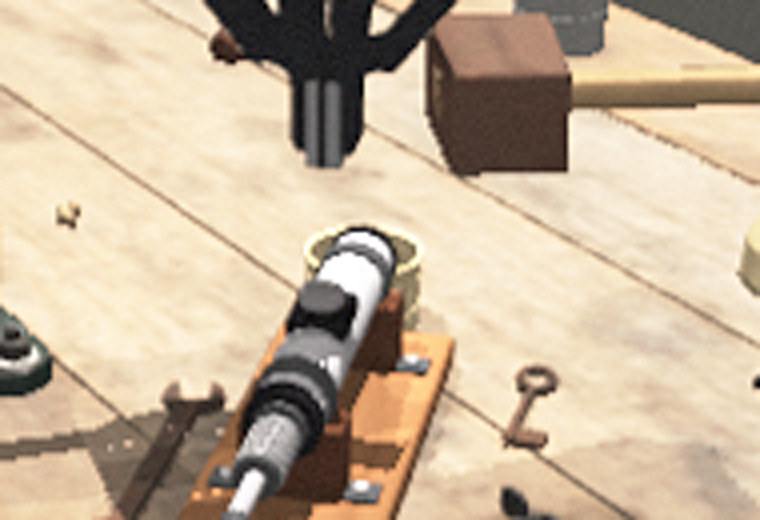

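```bash
python3 - <<'E'
from h import *
s=snapshot("side");p=get_state()["tcp_pos"]
print(p,proj(s,[250.4,572,197]),proj(s,p))
for dz in(0,10,20,30,40):print(dz,proj(s,p+[0,0,dz]))
print(back(s,(296.2,228),111))
im=s["image"][:,:,::-1][120:300,200:400]; cv2.imwrite("pics/side2.png",cv2.resize(im,None,fx=3.3,fy=3.3,interpolation=cv2.INTER_CUBIC))
E
```

```text
[580.85313983 222.07009559 112.05499386] [133.07384879 142.56908533] [296.57550899 244.31708544]
0 [296.57550899 244.31708544]
10 [296.61703391 238.75928978]
20 [296.65891656 233.15361272]
30 [296.70116161 227.49943282]
40 [296.74377377 221.79611785]
[583.42586706 296.48946306 111.        ]
```

View pics/side2.png

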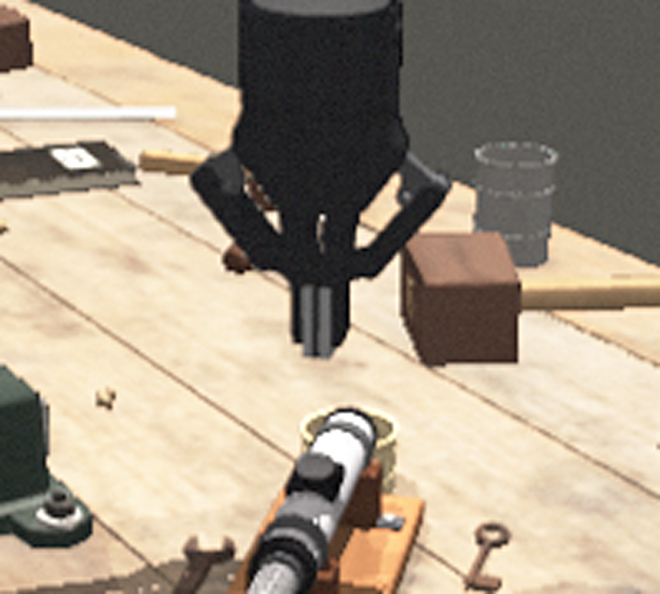

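The side view shows the shut fingertips at (296,227.5). The reported TCP projects to (296.6,244), so the real tip sits about 29 mm higher or farther back than reported. I'll move aside to where both cameras see the tip and triangulate it before I touch anything.

Emit:
apply_moves(
  targets="0 0 0 0.5 0 -0.7 0; 0 0 0 0.9 0 -0.7 0; 0 0 0 0.9 0 -0.7 0; 0 0 0 0.9 0 0 0; 0 0 0 0.9 0 0 0; 0 0 0 0.9 0 0 0; 0 0 0 0.9 0 0 0; 0 0 0 0.7 0 0 0; 0 0 0 0 0 0 0; 0 0 0 0 0 0 0",
)

```text
time_s: 3.17
tcp_pos: [651.1, 491.7, 213.9]
tcp_rot: [2.487, 1.913, 0.042]
wrist_force: [0.7, -0.1, 0.6]
finger_gap: -0.002
```

```bash
python3 - <<'E'
from h import *
p=get_state()["tcp_pos"];print(p,cf(p))
for n in("top","side"):
    s=snapshot(n); im=s["image"][:,:,::-1].copy()
    u,v=proj(s,p).astype(int); u0,v0=max(0,u-80),max(0,v-70)
    a=im[v0:v0+140,u0:u0+180]; cv2.imwrite(f"pics/{n}3.png",cv2.resize(a,None,fx=4,fy=4,interpolation=cv2.INTER_CUBIC)); print(n,u0,v0,proj(s,p))
E
```

```text
[651.09661329 491.66970124 213.89296176] [-272.69964268    3.84303856  213.89296176]
top 94 137 [174.8742007  207.93880528]
side 245 74 [325.79853923 144.44913014]
```

View pics/top3.png

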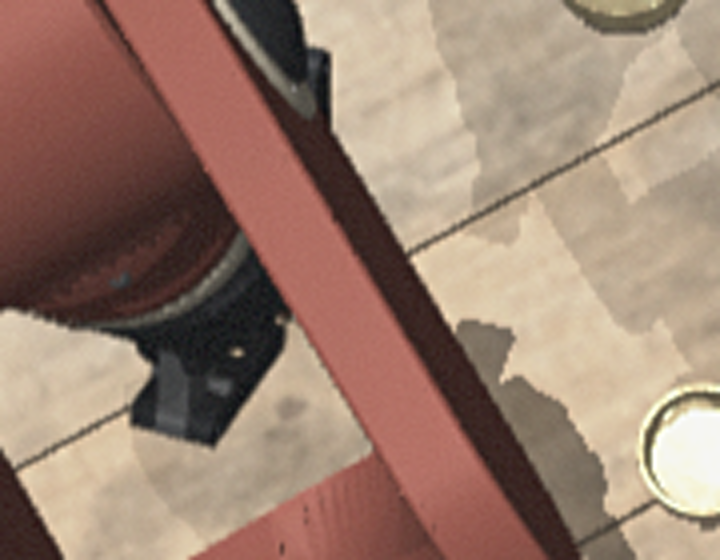

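View pics/side3.png

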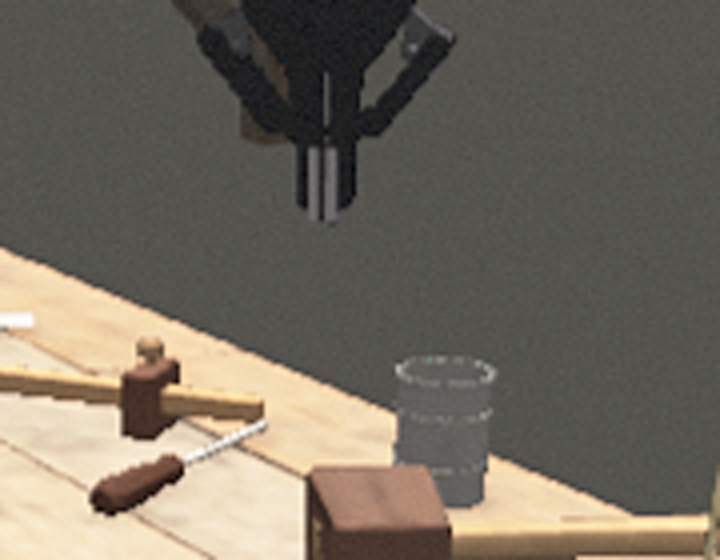

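Emit:
apply_moves(
  targets="0 0 0 -0.6 0 0 0; 0 0 0 -1 0 0 0; 0 0 0 -1 0 0 0; 0 0 0 -1 0 0 0; 0 0 0 -1 0 0 0; 0 0 0 -1 0 0 0; 0 0 0 -1 0 0 0; 0 0 0 -1 0 0 0; 0 0 0 -1 0 0 0; 0 0 0 -1 0 0 0; 0 0 0 -1 0 0 0; 0 0 0 -1 0 0 0; 0 0 0 -0.8 0 0 0; 0 0 0 0 0 0 0; 0 0 0 0 0 0 0",
)

```text
time_s: 4.52
tcp_pos: [507.4, -12.9, 207.8]
tcp_rot: [2.496, 1.881, 0.051]
wrist_force: [0.6, -0.2, -0.1]
finger_gap: -0.002
```

```bash
python3 - <<'E'
from h import *
p=get_state()["tcp_pos"];print(p,cf(p))
for n in("top","side"):
    s=snapshot(n); im=s["image"][:,:,::-1].copy()
    u,v=proj(s,p).astype(int); u0,v0=max(0,u-80),max(0,v-70)
    a=im[v0:v0+140,u0:u0+180]; cv2.imwrite(f"pics/{n}4.png",cv2.resize(a,None,fx=4,fy=4,interpolation=cv2.INTER_CUBIC)); print(n,u0,v0,proj(s,p))
plan(along(250,200),1)
E
```

```text
[507.36619909 -12.93934266 207.75084823] [251.83778399  -8.37200029 207.75084823]
top 445 241 [525.27034856 311.67211104]
side 164 180 [244.32265892 250.69586156]
turn units total [ 0.31 -0.16 -0.21] shift total tool units [0.01  0.196 0.2  ]
cradle frame pos 250.3 -8.1 207.7 F [0.47 0.04 0.04] gap 0.1 t 4.62
```

View pics/top4.png

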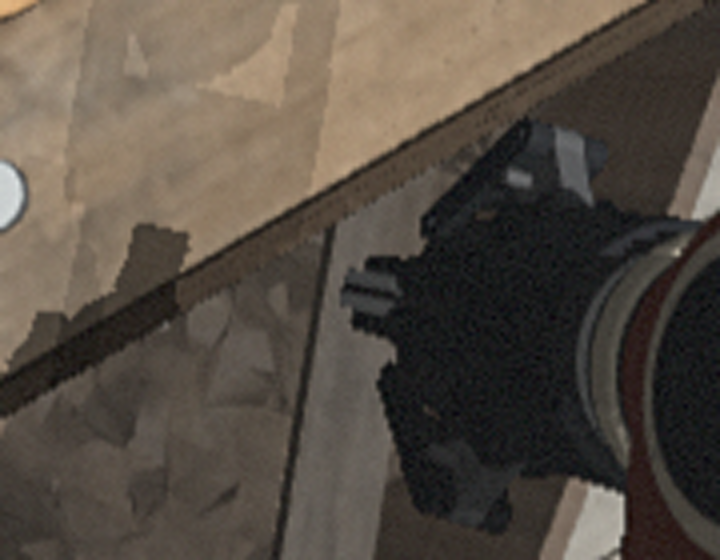

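View pics/side4.png

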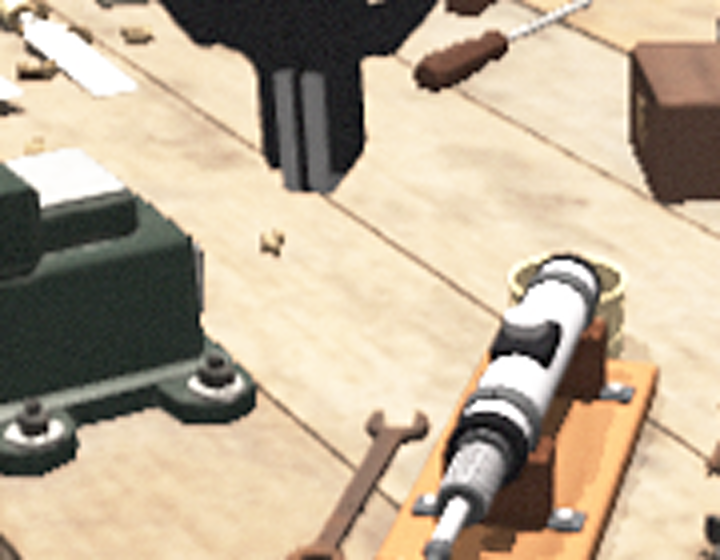

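```bash
python3 - <<'E'
from h import *
T=snapshot("top");S=snapshot("side");st=get_state();p=st["tcp_pos"]
f=lambda X:np.r_[proj(T,X)-[531.2,312.2],proj(S,X)-[242.2,227.]]
r=least_squares(f,p);print(p,r.x,r.x-p,f(r.x),"tool axes",Ro.from_rotvec(st["tcp_rot"]).inv().apply(r.x-p)); print(proj(T,p+[0,0,29])); print(cf(p))
E
```

```text
[508.53329046 -10.30869499 207.55411817] [506.77793704  -8.11598682 236.34480371] [-1.75535342  2.19270817 28.79068555] [0.02125696 1.24007452 1.06283019 0.05344424] tool axes [  2.12323617  -1.38125695 -28.81625941]
[532.82582311 312.18385108]
[248.99818117  -7.9039562  207.55411817]
```

Triangulating from both views puts the real fingertip 29 mm above the reported TCP along the tool axis, and the sideways position agrees. From here I'll use tip z = reported z + 29 and check it by contact force.

Emit:
apply_moves(
  targets="0.3 -0.15 -0.2 0.6 0.2 0.2 0; 0 0 0 1 0 0.3 0; 0 0 0 1 0 0.3 0; 0 0 0 1 0 0.3 0; 0 0 0 1 0 0.3 0; 0 0 0 0.9 0 0.3 0; 0 0 0 0.3 0 0.2 0; 0 0 0 0 0 0 0",
)

```text
time_s: 5.38
tcp_pos: [576.8, 227.0, 131.3]
tcp_rot: [2.47, 1.937, 0.004]
wrist_force: [0.2, -0.1, -0.2]
finger_gap: -0.002
```

```bash
python3 - <<'E'
from h import *
plan(along(0,80),1)
E
```

```text
turn units total [ 0.04 -0.    0.13] shift total tool units [0.054 0.033 1.282]
cradle frame pos 2.2 -1.5 131.3 F [ 0.24 -0.05 -0.16] gap -0.2 t 5.38
```

Emit:
apply_moves(
  targets="0 0 0.1 0.05 0.03 0.5 0; 0 0 0 0 0 0.45 0; 0 0 0 0 0 0 0; 0 0 0 0 0 0 0",
)

```text
time_s: 5.72
tcp_pos: [577.9, 233.5, 92.8]
tcp_rot: [2.471, 1.934, 0.004]
wrist_force: [0.5, -0.3, 0.1]
finger_gap: 0.0
```

```bash
python3 - <<'E'
from h import *
plan(along(0,56),1)
s=snapshot("side"); im=s["image"][:,:,::-1][190:310,230:390]; cv2.imwrite("pics/side5.png",cv2.resize(im,None,fx=5,fy=5,interpolation=cv2.INTER_CUBIC))
E
```

```text
turn units total [0.04 0.   0.11] shift total tool units [-0.11   0.046  0.92 ]
cradle frame pos -4.4 -2.1 92.8 F [ 0.45 -0.34  0.06] gap 0.0 t 5.72
```

View pics/side5.png

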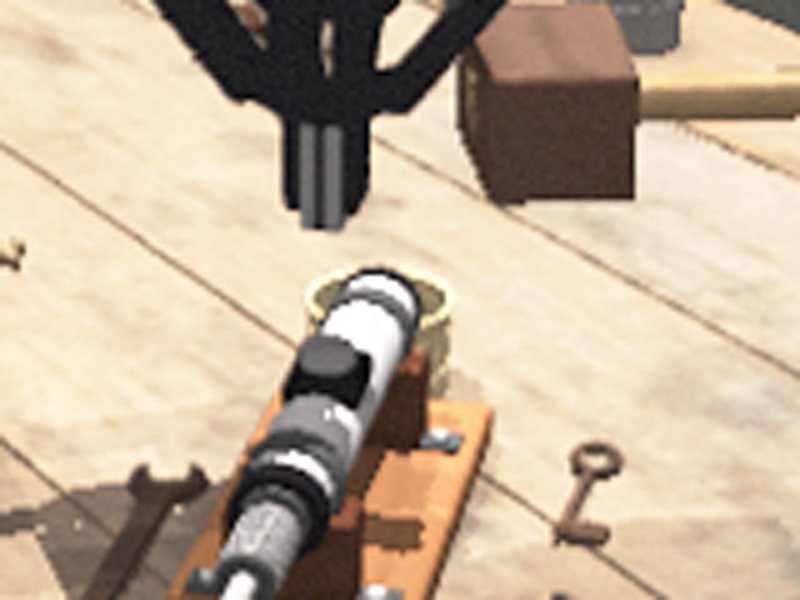

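The side view shows the tip at (322,225), well clear above the button at (330,350). I'll keep going down.

Emit:
apply_moves(
  targets="0 0 0.1 -0.1 0.05 0.35 0; 0 0 0 0 0 0.35 0; 0 0 0 0 0 0 0; 0 0 0 0 0 0 0; 0 0 0 0 0 0 0",
)

```text
time_s: 6.18
tcp_pos: [581.0, 227.4, 66.0]
tcp_rot: [2.482, 1.916, 0.011]
wrist_force: [-0.2, -0.8, 0.1]
finger_gap: -0.001
```

```bash
python3 - <<'E'
from h import *
plan(along(0,56),1)
s=snapshot("side"); im=s["image"][:,:,::-1][190:310,230:390]; cv2.imwrite("pics/side6.png",cv2.resize(im,None,fx=5,fy=5,interpolation=cv2.INTER_CUBIC))
E
```

```text
turn units total [ 0.08 -0.02 -0.02] shift total tool units [ 0.016 -0.063  0.248]
cradle frame pos 0.7 2.5 66.0 F [-0.2  -0.76  0.09] gap -0.1 t 6.18
```

View pics/side6.png

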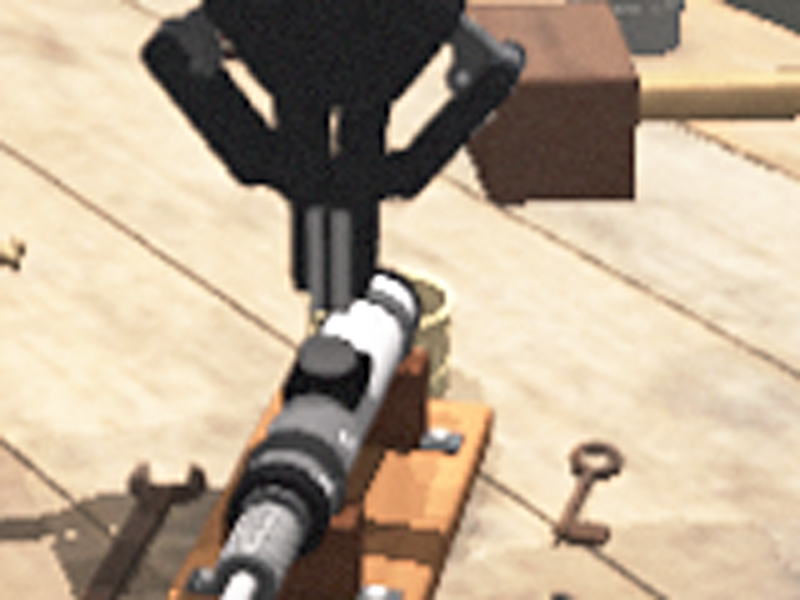

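The tip at (330,308) covers part of the rear of the tube, so it is in front of it. It stands about 11 mm above the button, whose housing top is near (330,345). That agrees with the 29 mm offset.

Emit:
apply_moves(
  targets="0.08 0 0 0.02 -0.06 0.1 0; 0 0 0 0 0 0 0; 0 0 0 0 0 0 0; 0 0 0 0 0 0 0",
)

```text
time_s: 6.57
tcp_pos: [580.0, 229.2, 63.4]
tcp_rot: [-2.487, -1.919, -0.006]
wrist_force: [-0.1, -0.7, 0.2]
finger_gap: 0.002
```

```bash
python3 - <<'E'
from h import *
plan(along(0,55.5),1)
E
```

```text
turn units total [ 0.02 -0.03 -0.02] shift total tool units [-0.02  -0.025  0.197]
cradle frame pos -0.8 1.0 63.4 F [-0.1  -0.71  0.2 ] gap 0.2 t 6.57
```

Emit:
apply_moves(
  targets="0 0 0 -0.02 -0.02 0.1 0; 0 0 0 0 0 0.05 0; 0 0 0 0 0 0 0; 0 0 0 0 0 0 0",
)

```text
time_s: 6.9
tcp_pos: [579.2, 228.8, 57.3]
tcp_rot: [2.487, 1.92, 0.007]
wrist_force: [-0.2, 0.7, 0.2]
finger_gap: 0.002
```

Emit:
apply_moves(
  targets="0 0 0 0 0 0.05 0; 0 0 0 0 0 0 0; 0 0 0 0 0 0 0",
)

```text
time_s: 7.15
tcp_pos: [579.1, 228.8, 55.0]
tcp_rot: [2.486, 1.92, 0.007]
wrist_force: [-0.2, -1.0, 0.2]
finger_gap: 0.002
```

Emit:
apply_moves(
  targets="0 0 0 0 0 0.05 0; 0 0 0 0 0 0 0; 0 0 0 0 0 0 0",
)

```text
time_s: 7.4
tcp_pos: [579.2, 228.8, 52.8]
tcp_rot: [2.486, 1.92, 0.007]
wrist_force: [-0.1, 0.1, -0.1]
finger_gap: -0.003
```

Emit:
apply_moves(
  targets="0 0 0 0 0 0.04 0; 0 0 0 0 0 0 0; 0 0 0 0 0 0 0",
)

```text
time_s: 7.65
tcp_pos: [579.6, 228.9, 51.4]
tcp_rot: [2.486, 1.92, 0.009]
wrist_force: [0.4, -0.1, -0.6]
finger_gap: -0.004
```

```bash
python3 - <<'E'
from h import *
plan(along(0,50),1)
s=snapshot("side"); im=s["image"][:,:,::-1][210:310,240:370]; cv2.imwrite("pics/side7.png",cv2.resize(im,None,fx=6,fy=6,interpolation=cv2.INTER_CUBIC))
E
```

```text
turn units total [ 0.03 -0.04 -0.01] shift total tool units [-0.011 -0.017  0.036]
cradle frame pos -0.4 0.7 51.4 F [ 0.42 -0.09 -0.62] gap -0.3 t 7.65
```

View pics/side7.png

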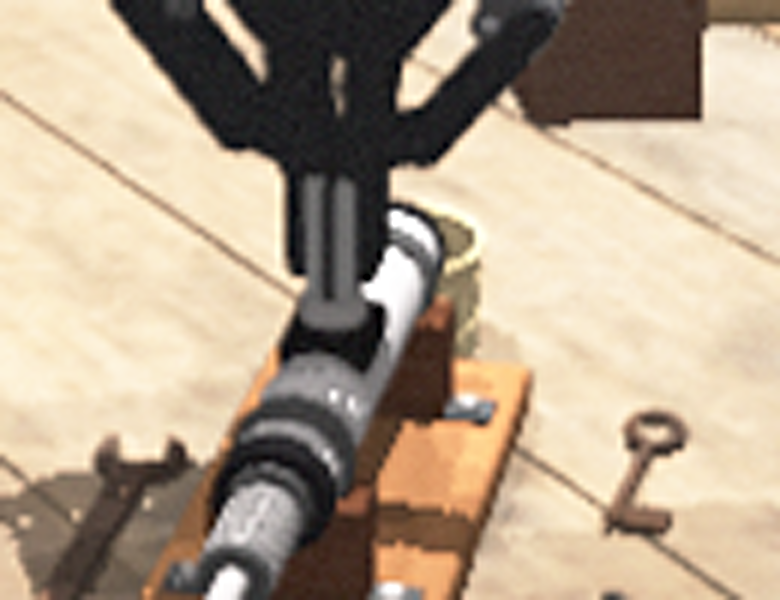

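The tip at (335,300) is about at the button cap. I'll continue in steps of about 2 mm and watch the force.

Emit:
apply_moves(
  targets="0 0 0 0 -0.01 0.05 0; 0 0 0 0 0 0 0; 0 0 0 0 0 0 0",
)

```text
time_s: 7.95
tcp_pos: [579.6, 229.0, 49.9]
tcp_rot: [2.486, 1.919, 0.01]
wrist_force: [-0.4, 0.2, -0.5]
finger_gap: 0.001
```

```bash
python3 - <<'E'
from h import *
plan(along(0,50),1)
s=snapshot("side"); im=s["image"][:,:,::-1][210:310,240:370]; cv2.imwrite("pics/side8.png",cv2.resize(im,None,fx=6,fy=6,interpolation=cv2.INTER_CUBIC))
E
```

```text
turn units total [ 0.04 -0.04 -0.01] shift total tool units [-0.012 -0.018 -0.003]
cradle frame pos -0.5 0.7 49.9 F [-0.37  0.17 -0.53] gap 0.1 t 7.95
```

View pics/side8.png

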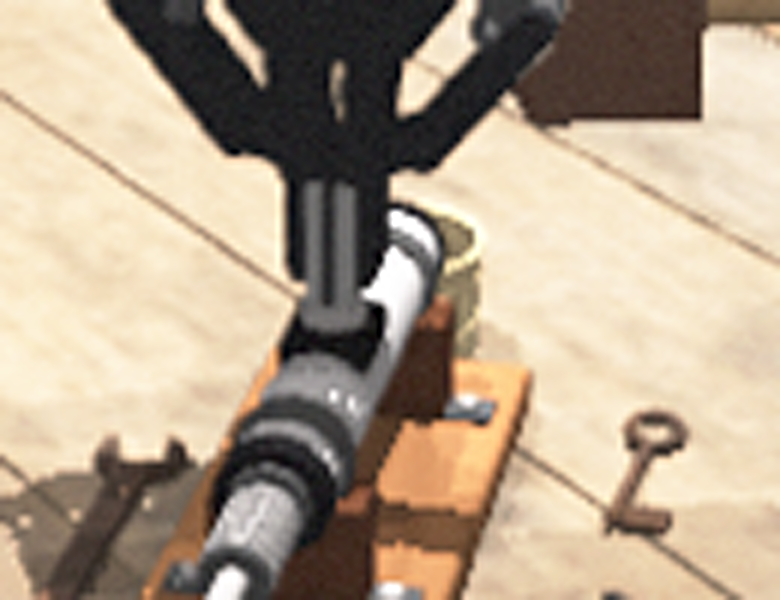

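Emit:
apply_moves(
  targets="0 0 0 0 -0.01 0.06 0; 0 0 0 0 0 0 0; 0 0 0 0 0 0 0",
)

```text
time_s: 8.25
tcp_pos: [579.5, 229.0, 48.0]
tcp_rot: [2.485, 1.919, 0.01]
wrist_force: [-0.3, -1.3, 2.6]
finger_gap: 0.0
```

Emit:
apply_moves(
  targets="0 0 0 0 0 0.06 0; 0 0 0 0 0 0 0; 0 0 0 0 0 0 0",
)

```text
time_s: 8.5
tcp_pos: [579.7, 229.1, 46.0]
tcp_rot: [2.485, 1.919, 0.01]
wrist_force: [-0.3, 0.5, 2.8]
finger_gap: 0.0
```

```bash
python3 - <<'E'
from h import *
plan(along(0,50),1)
s=snapshot("side"); im=s["image"][:,:,::-1][210:350,220:370]; cv2.imwrite("pics/side9.png",cv2.resize(im,None,fx=4,fy=4,interpolation=cv2.INTER_CUBIC))
E
```

```text
turn units total [ 0.05 -0.04 -0.01] shift total tool units [-0.014 -0.019 -0.101]
cradle frame pos -0.6 0.8 46.0 F [-0.27  0.52  2.78] gap 0.0 t 8.5
```

View pics/side9.png

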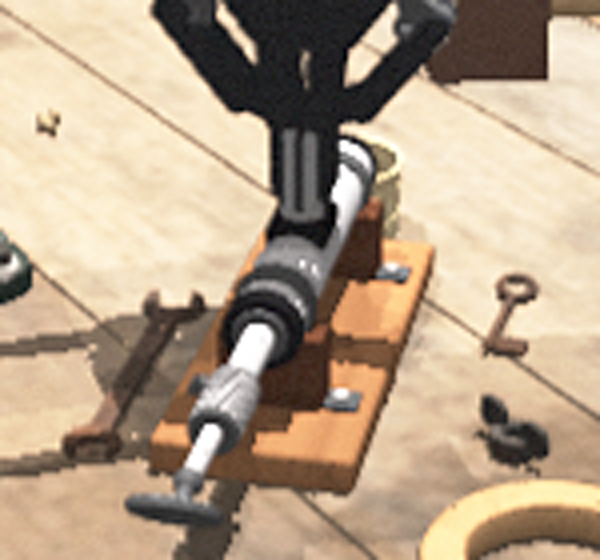

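The collar has sprung out and now sits at (225,405) in the crop, with the mirror at (175,505). The press force was only 2.8 N. Now I'll lift off the button.

Emit:
apply_moves(
  targets="0 0 0 0 0 -0.3 0; 0 0 0 0 0 -0.8 0; 0 0 0 0 0 -0.8 0; 0 0 0 0 0 0 45; 0 0 0 -0.8 0 0 45; 0 0 0 -0.9 0 0 45; 0 0 0 -0.9 0 0 45; 0 0 0 -0.6 0 0 45; 0 0 0 0 0 0 45; 0 0 0 0 0 0 45",
)

```text
time_s: 9.38
tcp_pos: [545.5, 102.3, 127.5]
tcp_rot: [2.481, 1.923, 0.015]
wrist_force: [0.3, 1.1, 0.3]
finger_gap: 0.53
```

```bash
python3 - <<'E'
from h import *
plan(along(136,100),1)
for n in("top","side"):
    s=snapshot(n); im=s["image"][:,:,::-1].copy()
    u,v=proj(s,along(136,58)).astype(int); u0,v0=u-90,v-75
    a=im[v0:v0+140,u0:u0+180]; cv2.imwrite(f"pics/{n}10.png",cv2.resize(a,None,fx=4,fy=4,interpolation=cv2.INTER_CUBIC)); print(n,u0,v0,[proj(s,along(d,58)) for d in(118,136,154,206)])
E
```

```text
turn units total [ 0.07 -0.06  0.02] shift total tool units [-0.136  0.006  0.686]
cradle frame pos 130.7 -0.5 127.5 F [0.33 1.07 0.33] gap 45.3 t 9.38
top 333 209 [array([413.31692221, 281.34172792]), array([423.27868352, 284.03176892]), array([433.23753215, 286.72102338]), array([461.99118955, 294.48556569])]
side 185 236 [array([278.47832314, 305.75343822]), array([275.59344365, 311.68303138]), array([272.59504726, 317.84594762]), array([263.23032676, 337.09423259])]
```

View pics/top10.png

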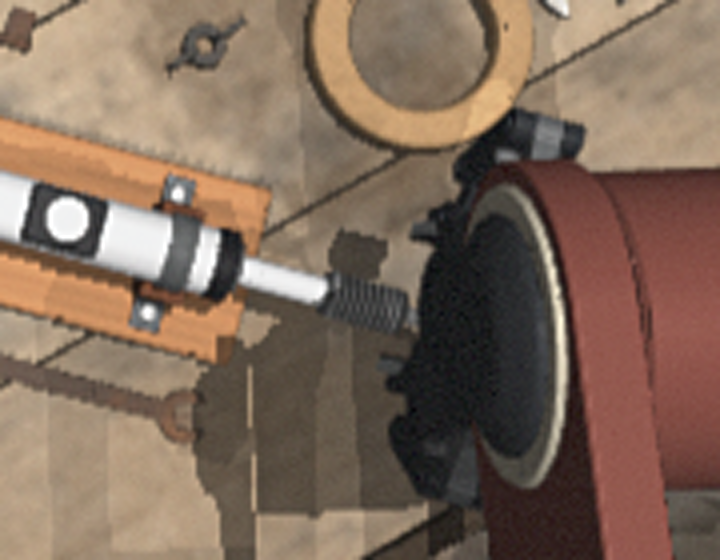

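View pics/side10.png

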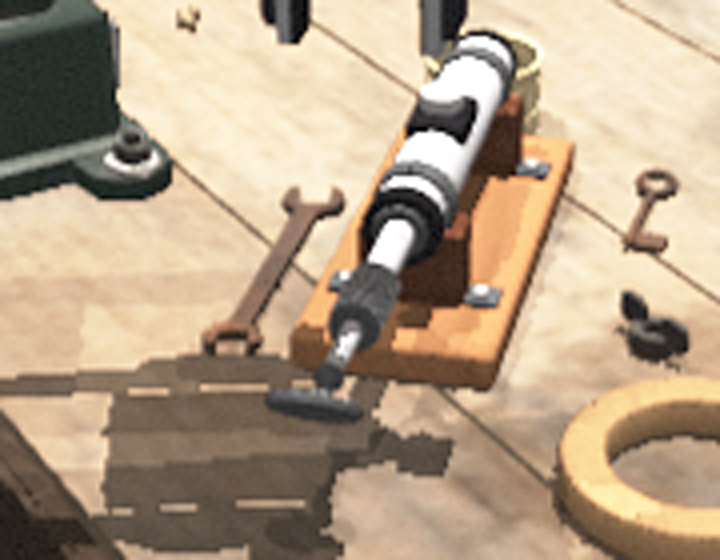

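The top view shows the button up, at (70,218) in the crop. The collar centre is at about d = 138 mm along the cradle axis and lies on the axis line. The fingers straddle that line, so I'll descend.

Emit:
apply_moves(
  targets="0.05 -0.05 0 -0.15 0 0.4 45; 0 0 0 0 0 0.7 45; 0 0 0 0 0 0.6 45; 0 0 0 0 0 0 45; 0 0 0 0 0 0 45",
)

```text
time_s: 9.9
tcp_pos: [545.8, 101.1, 55.2]
tcp_rot: [2.474, 1.934, 0.004]
wrist_force: [0.5, -0.2, 1.1]
finger_gap: 0.525
```

```bash
python3 - <<'E'
from h import *
plan(along(137.5,8),1)
s=snapshot("side"); im=s["image"][:,:,::-1][220:360,190:370]; cv2.imwrite("pics/side11.png",cv2.resize(im,None,fx=4,fy=4,interpolation=cv2.INTER_CUBIC))
E
```

```text
turn units total [ 0.03 -0.01  0.1 ] shift total tool units [-0.143 -0.008  1.18 ]
cradle frame pos 131.8 0.1 55.2 F [ 0.48 -0.19  1.06] gap 44.8 t 9.9
```

View pics/side11.png

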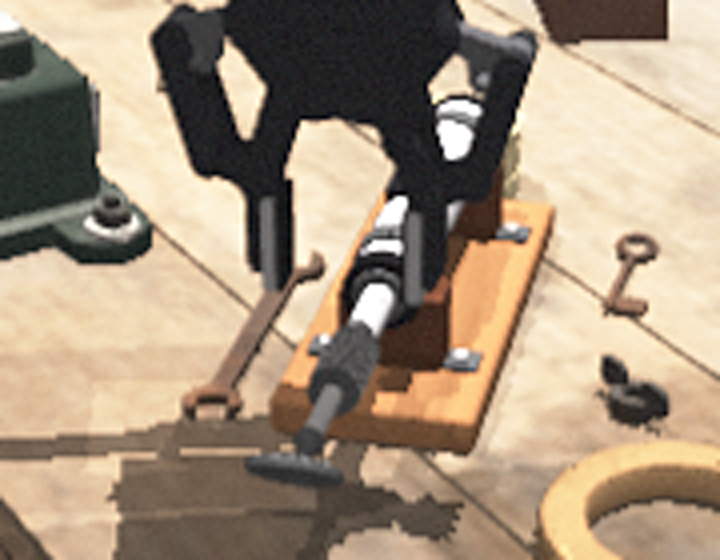

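Emit:
apply_moves(
  targets="0 0 0.1 -0.14 0 0.5 45; 0 0 0 0 0 0.4 45; 0 0 0 0 0 0.2 45; 0 0 0 0 0 0 45; 0 0 0 0 0 0 45",
)

```text
time_s: 10.37
tcp_pos: [548.5, 97.4, 14.9]
tcp_rot: [2.478, 1.922, 0.014]
wrist_force: [-0.7, 0.1, 0.4]
finger_gap: 0.527
```

```bash
python3 - <<'E'
from h import *
plan(along(137.5,8),1)
s=snapshot("side"); im=s["image"][:,:,::-1][220:360,190:370]; cv2.imwrite("pics/side12.png",cv2.resize(im,None,fx=4,fy=4,interpolation=cv2.INTER_CUBIC))
E
```

```text
turn units total [ 0.09 -0.03  0.03] shift total tool units [-0.069 -0.095  0.172]
cradle frame pos 134.7 3.7 14.9 F [-0.71  0.11  0.39] gap 45.0 t 10.37
```

View pics/side12.png

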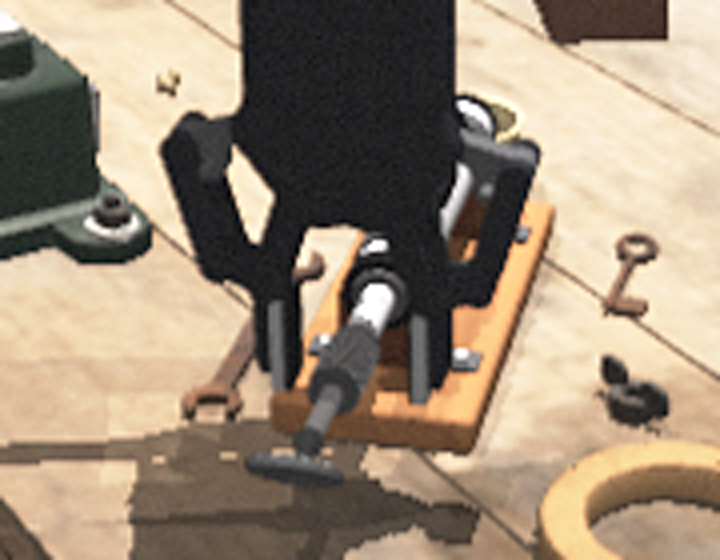

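Emit:
apply_moves(
  targets="0.08 0 0 -0.05 -0.09 0.12 45; 0 0 0 0 0 0 36; 0 0 0 0 0 0 28; 0 0 0 0 0 0 28; 0 0 0 0 0 0 28",
)

```text
time_s: 10.83
tcp_pos: [547.3, 96.6, 14.2]
tcp_rot: [2.48, 1.924, 0.014]
wrist_force: [0.5, -0.6, 0.5]
finger_gap: 0.331
```

```bash
python3 - <<'E'
from h import *
plan(along(137.5,8),1)
s=snapshot("side"); im=s["image"][:,:,::-1][220:360,190:370]; cv2.imwrite("pics/side13.png",cv2.resize(im,None,fx=4,fy=4,interpolation=cv2.INTER_CUBIC))
s=snapshot("top"); im=s["image"][:,:,::-1][220:340,350:500]; cv2.imwrite("pics/top13.png",cv2.resize(im,None,fx=4,fy=4,interpolation=cv2.INTER_CUBIC))
E
```

```text
turn units total [ 0.07 -0.05  0.03] shift total tool units [-0.044 -0.07   0.153]
cradle frame pos 135.8 2.8 14.2 F [ 0.47 -0.57  0.46] gap 28.3 t 10.83
```

View pics/side13.png

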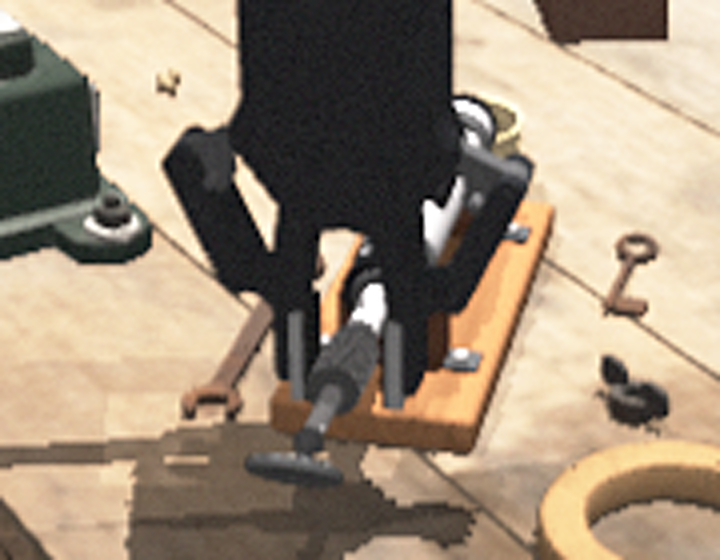

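View pics/top13.png

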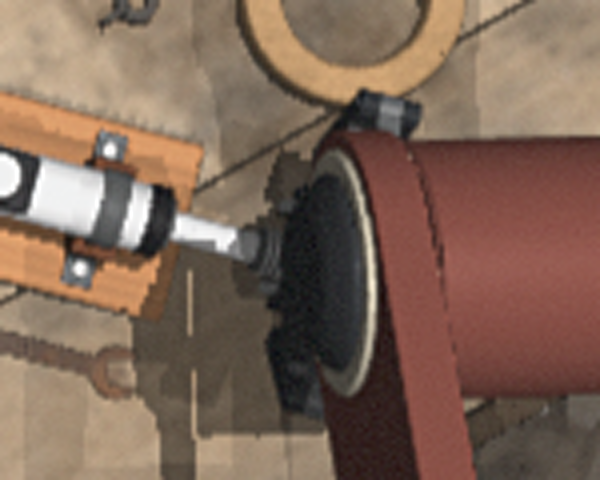

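Emit:
apply_moves(
  targets="0.07 -0.05 0 -0.05 -0.08 0.15 28; 0 0 0 0 0 0.03 28; 0 0 0 0 0 0 28; 0 0 0 0 0 0 28",
)

```text
time_s: 11.27
tcp_pos: [543.2, 95.3, 6.0]
tcp_rot: [-2.482, -1.926, 0.002]
wrist_force: [0.4, 0.2, -1.3]
finger_gap: 0.331
```

```bash
python3 - <<'E'
from h import *
plan(along(137.5,8),1)
E
```

```text
turn units total [-0.01  0.01  0.03] shift total tool units [ 0.014  0.023 -0.05 ]
cradle frame pos 138.1 -0.9 6.0 F [ 0.38  0.23 -1.25] gap 28.3 t 11.27
```

Emit:
apply_moves(
  targets="0 0 0 0 0.02 0 24; 0 0 0 0 0 0 22; 0 0 0 0 0 0 20; 0 0 0 0 0 0 20; 0 0 0 0 0 0 20",
)

```text
time_s: 11.68
tcp_pos: [543.4, 95.2, 5.5]
tcp_rot: [-2.481, -1.925, 0.004]
wrist_force: [0.1, 0.2, 0.4]
finger_gap: 0.235
```

Emit:
apply_moves(
  targets="0 0 0 0 0 0 18; 0 0 0 0 0 0 18; 0 0 0 0 0 0 18",
)

```text
time_s: 11.93
tcp_pos: [543.5, 95.2, 5.7]
tcp_rot: [-2.481, -1.925, 0.004]
wrist_force: [-0.5, 0.1, 0.3]
finger_gap: 0.221
```

Emit:
apply_moves(
  targets="0 0 0 0 0 0 16; 0 0 0 0 0 0 16; 0 0 0 0 0 0 16",
)

```text
time_s: 12.18
tcp_pos: [543.5, 95.2, 5.8]
tcp_rot: [-2.481, -1.924, 0.004]
wrist_force: [-0.1, -0.1, 0.1]
finger_gap: 0.217
```

```bash
python3 - <<'E'
from h import *
plan(along(137.5,8),1)
s=snapshot("side"); im=s["image"][:,:,::-1][220:360,190:370]; cv2.imwrite("pics/side14.png",cv2.resize(im,None,fx=4,fy=4,interpolation=cv2.INTER_CUBIC))
E
```

```text
turn units total [-0.03  0.01  0.03] shift total tool units [ 0.015  0.015 -0.055]
cradle frame pos 138.1 -0.6 5.8 F [-0.11 -0.13  0.12] gap 18.5 t 12.18
```

View pics/side14.png

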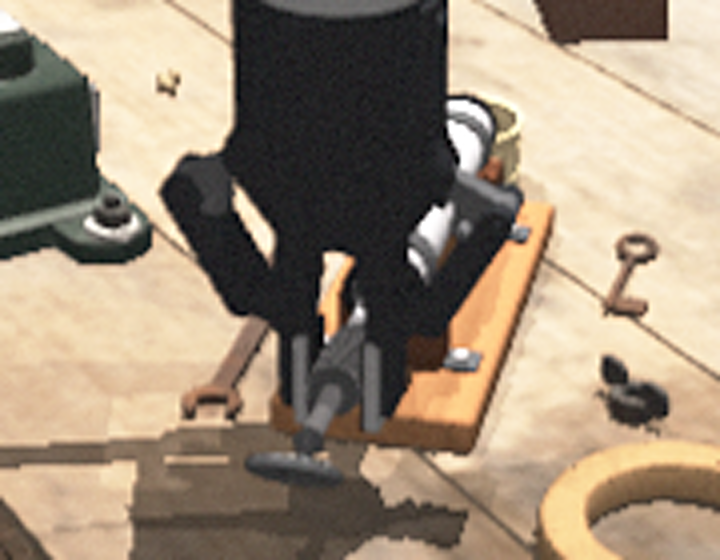

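The fingers stopped at 18.5 mm with 16 mm commanded, so contact is gentle. The collar (335,380) sits between both pads and the mirror (295,465) is clear. I'll tighten slightly and pull.

Emit:
apply_moves(
  targets="0 0 0 0 0 0 13; 0 0 0 0 0 0 13; 0 0 0 -0.1 0 0 13; 0 0 0 -0.15 0 0 13; 0 0 0 -0.15 0 0 13; 0 0 0 0 0 0 13; 0 0 0 0 0 0 13",
)

```text
time_s: 12.82
tcp_pos: [539.6, 80.4, 5.8]
tcp_rot: [-2.479, -1.922, -0.003]
wrist_force: [0.7, 3.2, -0.1]
finger_gap: 0.214
```

```bash
python3 - <<'E'
from h import *
plan(along(197,6),1)
s=snapshot("side"); im=s["image"][:,:,::-1][220:360,190:370]; cv2.imwrite("pics/side15.png",cv2.resize(im,None,fx=4,fy=4,interpolation=cv2.INTER_CUBIC))
E
```

```text
turn units total [-0.02 -0.04  0.02] shift total tool units [-1.089  0.014 -0.009]
cradle frame pos 153.4 -0.7 5.8 F [ 0.69  3.19 -0.14] gap 18.3 t 12.82
```

View pics/side15.png

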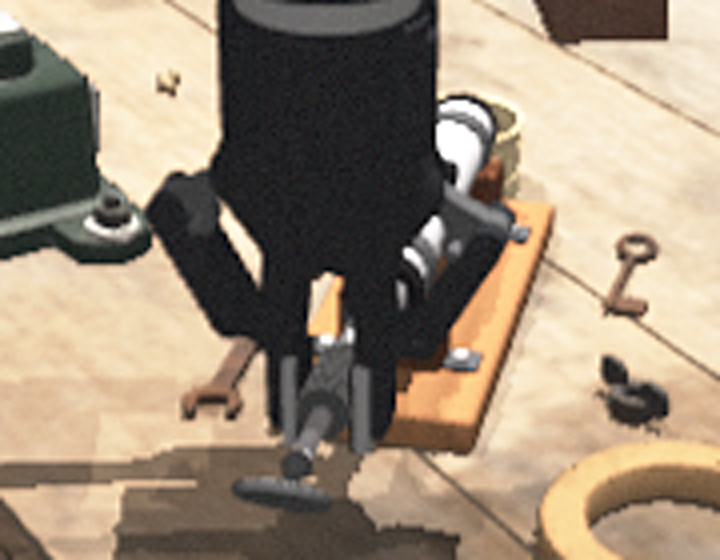

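The mirror has moved with the gripper, from (295,465) to (282,490), and the pull-back is 3.2 N. The grip isn't slipping, so I'll carry on.

Emit:
apply_moves(
  targets="0 0 0 -0.15 0 0 13; 0 0 0 -0.2 0 0 13; 0 0 0 -0.2 0 0 13; 0 0 0 -0.2 0 0 13; 0 0 0 -0.15 0 0 13; 0 0 0 0 0 0 13; 0 0 0 0 0 0 13",
)

```text
time_s: 13.45
tcp_pos: [529.9, 43.5, 5.8]
tcp_rot: [-2.479, -1.92, -0.007]
wrist_force: [0.4, 3.9, -0.5]
finger_gap: 0.217
```

```bash
python3 - <<'E'
from h import *
plan(along(198.1,6),1)
E
```

```text
turn units total [-0.02 -0.07  0.01] shift total tool units [-0.164  0.018 -0.007]
cradle frame pos 191.5 -0.7 5.8 F [ 0.39  3.87 -0.5 ] gap 18.5 t 13.45
```

Emit:
apply_moves(
  targets="0 0 0 -0.08 0 0 13; 0 0 0 -0.05 0 0 13; 0 0 0 0 0 0 13; 0 0 0 0 0 0 13",
)

```text
time_s: 13.78
tcp_pos: [528.6, 38.3, 5.7]
tcp_rot: [-2.478, -1.92, -0.008]
wrist_force: [1.1, 2.9, -0.3]
finger_gap: 0.219
```

Emit:
apply_moves(
  targets="0 0 0 -0.05 0 0 13; 0 0 0 0 0 0 13; 0 0 0 0 0 0 13",
)

```text
time_s: 14.03
tcp_pos: [528.5, 37.8, 5.8]
tcp_rot: [-2.477, -1.92, -0.011]
wrist_force: [1.7, 4.1, -0.1]
finger_gap: 0.215
```

Emit:
apply_moves(
  targets="0 0 0 -0.08 0 0 13; 0 0 0 -0.08 0 0 13",
)

```text
time_s: 14.2
tcp_pos: [528.4, 37.8, 6.0]
tcp_rot: [-2.472, -1.912, -0.029]
wrist_force: [5.4, 20.3, -3.0]
finger_gap: 0.215
```

Emit:
apply_moves(
  targets="0 0 0 -0.08 0 0 13; 0 0 0 -0.08 0 0 13",
)

```text
time_s: 14.37
tcp_pos: [528.6, 38.7, 6.0]
tcp_rot: [-2.467, -1.906, -0.05]
wrist_force: [5.8, 17.6, -3.2]
finger_gap: 0.211
```

```bash
python3 - <<'E'
from h import *
for i in range(3):
    plan(along(198.1,6),1); s=snapshot("side")
im=s["image"][:,:,::-1][220:370,170:370]; cv2.imwrite("pics/side16.png",cv2.resize(im,None,fx=4,fy=4,interpolation=cv2.INTER_CUBIC))
plan(along(198.1,6),1)
T=snapshot("top");im=T["image"][:,:,::-1][210:350,330:500]; cv2.imwrite("pics/top16.png",cv2.resize(im,None,fx=4,fy=4,interpolation=cv2.INTER_CUBIC))
for d,z in((178,58),(196,58),(214,58),(266,58)):print(d,(proj(s,along(d,z))-[170,220])*4,(proj(T,along(d,z))-[330,210])*4)
E
```

```text
turn units total [ 0.   -0.38 -0.01] shift total tool units [-0.04   0.021 -0.003]
cradle frame pos 196.5 -0.9 6.0 F [ 5.8  17.57 -3.21] gap 18.0 t 14.37
turn units total [ 0.   -0.38 -0.01] shift total tool units [-0.039  0.022 -0.003]
cradle frame pos 196.5 -0.9 5.9 F [ 5.53 17.66 -3.7 ] gap 18.3 t 14.42
turn units total [ 0.   -0.38 -0.01] shift total tool units [-0.039  0.021 -0.003]
cradle frame pos 196.5 -0.9 6.0 F [ 6.06 17.57 -4.24] gap 18.3 t 14.47
turn units total [ 0.   -0.38 -0.01] shift total tool units [-0.039  0.022 -0.003]
cradle frame pos 196.5 -0.9 6.0 F [ 6.33 17.05 -3.7 ] gap 18.2 t 14.52
178 [393.63484446 425.80224051] [466.04587333 321.22189239]
196 [380.47154762 452.85813487] [505.85410256 331.97157462]
214 [366.75393651 481.05336906] [545.65069805 342.71811531]
266 [323.67026374 569.60772695] [660.55333714 373.74604299]
```

View pics/side16.png

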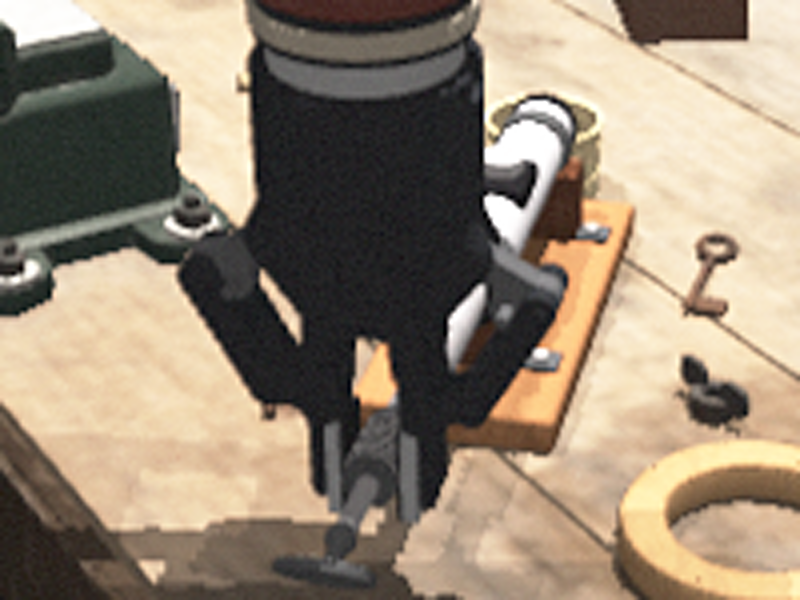

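View pics/top16.png

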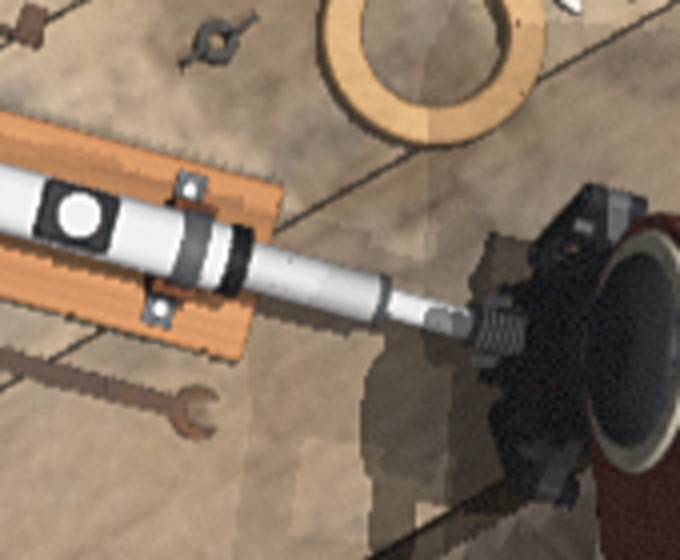

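The top view shows the middle tube fully out, with its end ring at (380,300), and the rear edge of the collar at (478,325), as predicted for the second stop. The 18 N load on the stop is more than needed, so I'll ease it to a light pull and straighten the small tilt.

Emit:
apply_moves(
  targets="0 -0.2 0 0 0 0 13; 0 -0.15 0 -0.02 0 0 13; 0 0 0 -0.04 0 0 13",
)

```text
time_s: 14.82
tcp_pos: [528.6, 37.9, 5.9]
tcp_rot: [-2.484, -1.923, -0.005]
wrist_force: [1.4, 4.3, -1.1]
finger_gap: 0.209
```

```bash
python3 - <<'E'
from h import *
for i in range(3):
    plan(along(198.1,6),1); s=snapshot("side")
E
```

```text
turn units total [ 0.02 -0.03  0.01] shift total tool units [-0.02   0.014 -0.003]
cradle frame pos 197.3 -0.6 5.9 F [ 1.36  4.34 -1.12] gap 17.9 t 14.82
turn units total [ 0.02 -0.03  0.01] shift total tool units [-0.01   0.015 -0.004]
cradle frame pos 197.7 -0.6 5.8 F [ 1.3   3.78 -0.96] gap 17.9 t 14.87
turn units total [ 0.01 -0.03  0.  ] shift total tool units [-0.007  0.016 -0.004]
cradle frame pos 197.8 -0.7 5.8 F [1.84 3.82 0.48] gap 18.0 t 14.92
```

Emit:
apply_moves(
  targets="0 0 0 -0.05 0 0 13",
)

```text
time_s: 15.05
tcp_pos: [528.4, 37.0, 6.0]
tcp_rot: [-2.483, -1.919, -0.011]
wrist_force: [5.2, 16.2, -1.3]
finger_gap: 0.214
```

```bash
python3 - <<'E'
from h import *
for i in range(6):
    plan(along(198.1,6),1); s=snapshot("side")
E
```

```text
turn units total [ 0.02 -0.07 -0.01] shift total tool units [ 0.002  0.015 -0.001]
cradle frame pos 198.2 -0.6 6.0 F [ 5.23 16.24 -1.26] gap 18.3 t 15.05
turn units total [ 0.02 -0.08 -0.01] shift total tool units [-0.002  0.016 -0.001]
cradle frame pos 198.0 -0.7 6.0 F [ 2.99 13.05 -1.67] gap 18.0 t 15.1
turn units total [ 0.02 -0.08 -0.01] shift total tool units [-0.002  0.016 -0.001]
cradle frame pos 198.0 -0.7 6.0 F [ 3.52 11.36 -2.26] gap 17.9 t 15.15
turn units total [ 0.02 -0.07 -0.01] shift total tool units [-0.001  0.016 -0.001]
cradle frame pos 198.0 -0.6 5.9 F [ 3.35 11.54 -1.07] gap 18.4 t 15.2
turn units total [ 0.02 -0.07 -0.01] shift total tool units [-0.002  0.016 -0.001]
cradle frame pos 198.0 -0.6 6.0 F [ 3.1  11.91 -1.38] gap 18.2 t 15.25
turn units total [ 0.02 -0.07 -0.01] shift total tool units [-0.001  0.017 -0.002]
cradle frame pos 198.0 -0.7 5.9 F [ 2.83 11.78 -2.32] gap 18.5 t 15.3
```

The pull holds steady at 12 N against the stop, the travel since gripping is 59.9 mm, and the loose things haven't moved in the pictures. Handing in.

```bash
python3 - <<'E'
from h import *
print(job_done()); plan(along(198.1,6),1)
E
```

```text
the job is handed in; nothing more can be done
None
the job is handed in; nothing more can be done
```

I did the job as asked and handed it in at 15.3 s, with the arm still holding the stick at its second stop.

- **Button:** I pressed it with shut fingers at about 2.8 N and the stick sprang out to the first stop. I lifted off, and the top view showed the button up again.
- **Pull:** I gripped the ribbed collar gently and pulled it 59.9 mm along its axis, against a nominal 60 mm. The last readings held steady at about 12 N against the stop, at 198.0 mm along the cradle. An earlier hold of about 20 N at the stop was eased off. The fingers stayed on the collar and clear of the mirror.
- **Loose things:** the key, wing nut, ring and spanner had not moved in the last top and side views. The tin was seen only in the side view, where it looked unmoved.

**Disagreement:** the cameras put the real fingertips about 29 mm above the reported TCP, and the button contact suggested nearer 33 mm. I worked from the camera and contact measurements.

**Not measured:** the grip force has no reading. I commanded 13 mm and the fingers stopped at about 18 mm on the 20 mm collar. There was no sign of slip.

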